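Kick the finished bush out of the guarded press

ROBOT

A 6-joint arm with a two-finger parallel gripper is mounted at the origin on the work surface. World frame = base frame: x ahead of the robot, y to its left, z up, the work surface at z = 0. Lengths are in m, angles in degrees, forces in N, time in s.
With the tool pointing down it reaches from about 0.4 to 0.825 m from the base axis. Payload 7 kg.
Tool frame: the origin (TCP) lies midway between the tips of the shut fingers; the grasp point (between the pads) lies 19 mm behind it (r.grasp_offset is the distance from the TCP to the grasp point, in m); z points along the fingers, x is the direction in which the jaws open and shut, and the axes are right-handed (so a half turn about z gives the same grasp; the last joint's range is limited). The gripper opens to 88 mm and grips with 3 to 60 N. Pads are 19 mm wide; open, the fingers measure 130 mm over their backs; the gripper's body (78 mm by 193 mm) begins 47 mm behind the grasp point.
Start: joints at [85.835, 20.546, 0.682, 0, -70.136, -16.507], TCP at [0.238, 0.632, 0.227] pointing down, gripper open.
Joint ranges: [-176.03, 176.03], [-82.01, 121.73], [-58.28, 71.71], [-173.87, 95.51], [-174.79, -0.11], [-173.66, 173.66]. Speed limits (degrees/s): [136.94, 136.94, 172.46, 180, 180, 180].

INTERFACE

Orientations are given as [roll, pitch, yaw] about the fixed x, y, z axes, in that order (R = Rz(yaw) Ry(pitch) Rx(roll)).
In Python, from plant import r gives the robot as it stands.
- The arm moves only by the tool step_arm, never from a script. Its argument "deltas" is a list of rows, each a list of 7 numbers: the turn, a rotation vector about the tool's x, y, z in rad, then the shift along the tool's x, y, z in mm, then the opening, from -1 (shut) to 1 (fully open), so that 0 is half open. In form: [[ax, ay, az, x, y, z, grip], ...]. A call has 1 to 10 rows; each row shifts and turns the pose as measured when the row begins, along the tool's axes as they then stand; what a row does not reach is not made up. A row lasts 1/10 s, in which the tool goes at most 50 mm and 8.59 degrees, less where a joint would pass 70% of its speed; a pose out of reach is approached as far as the arm can. A call with a gripper value outside its range is refused whole. The fingers move at their own pace and stop on an object; "squeeze" is the grip in N (left out, the last holds). Time passes only in rows, so rows that do not move let the fingers close. It gives the time, the measured TCP pose, the force and the opening at its end, in the units of the state.
- r.get_state(): the state, without advancing time (a new reading comes with each control period).
- r.capture(name): name is "side" or "top"; returns the picture (400x640x3 uint8, red, green, blue); there is no depth.
- r.camera_info(name): a dict with "vertical_fov" (degrees; the focal length in pixels is half the picture's height over the tangent of half this angle, whatever the lens; pixels are square), "cx", "cy" (the principal point, pixels), "view" (4x4, takes a point from world to camera coordinates). Camera axes: x right, y down, z forward; pixel columns grow to the right and rows downward; lengths in m; the calibration is good to about 2 mm. A picture is of the moment at which its call begins. camera_info takes no time and is no camera call.
- r.close_job(): hands the job in, once; it reports no verdict.
The state is a dict: "time_s": time; "joints": joint angles; "qd": joint speeds; "joint_torque": joint torques, N m; "tcp_pos": TCP position; "eef_rot": TCP orientation; "contact_force": force on the tool from outside, world axes, zero at the start; "moment": the same for the moment, N m; "gripper_width": finger opening in m.
Only numpy, scipy, OpenCV 4.12 (cv2) and the standard library are available. Lean on these libraries where they do the work, as an engineer would, in place of code of your own. Each camera call takes 0.05 s, during which the arm holds its last target.

TASK

The bench press has just finished a suspension bush. Reach down through the window in the yellow guard with the fingertips and press the red kick-out lever right down, so that the bush is thrown out of its nest and rolls down the chute into the blue catch tray; then let the lever spring back up and take the hand out clear. Do not touch the guard (its interlock would trip), do not touch the bush, and leave the things standing on the bench around the press where they are.

Things in the scene. Friction and masses are not known exactly. Their poses are not given: they have to be found in the camera images.
- press: low horizontal air press bolted to the bench; grey base 20 mm thick. Origin on the bench under the middle of the bush nest; x points from the lever side over the nest to chute and tray, y along the ram to the aluminium air cylinder (top 103 mm, hose fittings to 123 mm above the bench, reaching 219 mm along +y), z up. Its x points 0.25 rad left to 0.9 rad right of straight ahead
- window (a point): centre of the guard's window, on the guard's top face, 115 mm above the bench; x, y along the sides of the opening, parallel to the press's. The opening is 72 mm along x by 96 mm along y, through a yellow steel plate 4 mm thick; the red lever pad lies below it, up to 10 mm left or right of its middle
- guard: yellow-framed clear guard hood standing on the press base over nest, lever and ram, 247 mm along x by 188 mm along y, its flat top 115 mm above the bench; the window is in the front part of its top. Origin on the bench below the hood: window centre lies at x -120 mm, the hood spans x -172 to +75 mm and y -94 to +94 mm. Must not be touched
- lever_pad (a point): centre of the upper face of the lever's red pad (36 mm along x, 44 mm along y), with the lever up about 21 mm below the guard's top face; it goes down 17 mm and about 4 mm to -x (outwards) over the full stroke. Frame moves with the lever
- kickout_lever (a joint): angle of the spring-return kick-out lever: 0 up (rest), 0.30 rad fully down on its hard stop. The spring asks about 4 N on the pad at the start, rising to 10 N at the bottom; released, it comes back up by itself. The bush is thrown out at about 0.22 rad, that is with the pad 13 mm down
- bush_center (a point): centre of the finished bush, a bright steel cylinder 36 mm across and 44 mm long with a rubber and aluminium core, about 0.14 kg, lying along y in the nest under the clear rear part of the guard, 65 mm above the bench; the lever throws it to +x, down the chute
- tray_floor (a point): middle of the floor of the blue catch tray (120 by 116 mm, walls 45 mm) fixed behind the press, 155 mm beyond the nest along press x, 11 mm above the bench; the floor falls slightly away from the press; x, y, z as the press
- parts_tub: loose orange tub with two bushes, 85 x 85 x 45 mm, on the bench by the press; origin under its centre
- grease_tin: loose blue tin, 64 mm across, 65 mm high; origin under its centre
- drift: loose brass bearing drift standing upright, 34 mm across at the foot, 85 mm high; origin under its centre
- spare_bush: loose spare bush like the finished one, standing on end on the bench, 48 mm high; origin under its centre

How it is judged (in metres and radians):
On the way:
1. the kick-out lever is pressed down far enough to throw the bush (value of joint kickout_lever above 0.2 rad), for 0.02 s.
At the end, for the whole second after the job is handed in: the bush lies at rest on the floor of the blue catch tray (its centre within 55 mm of the middle of the tray floor (45 mm towards the press) and less than 26 mm above the floor point, moving slower than 30 mm/s), and the lever is back up (below 0.03 rad) (z of bush_center in the frame of tray_floor between 0.005 and 0.026 m and x of bush_center in the frame of tray_floor between -0.045 and 0.055 m and y of bush_center in the frame of tray_floor between -0.055 and 0.055 m and linear speed of bush below 0.03 m/s and value of joint kickout_lever below 0.03 rad); the robot touches nothing.
It fails at once if the robot touches the guard (contact force between any of the arm, the fingers and guard above 0.3 N).
It fails at once if the robot touches the bush (contact force between any of the arm, the fingers and bush above 0.3 N).
It fails at once if a thing standing by the press is shifted by more than 8 mm or lifted (distance of any of parts_tub, grease_tin, drift, spare_bush from where it was at the start of the episode above 0.008 m).
It also fails if it takes over 38 s, if anything falls off the work surface, if the arm or the gripper's body presses on something with over 40 N, if the wrist force passes 120 N, or if a joint passes its speed limit or range.

## Working session

There is one attempt and no reset: what is moved stays moved. The work goes in short steps, Python scripts to look and compute and a tool call to move; the robot and the scene stay as the last step left them, time stands still between calls to the robot, and variables do not carry over. Pictures are saved under pics/ and viewed, and the job is handed in when it is done.

Besides the shell and the picture viewer there is one more tool, called after ">>>" by a JSON object that holds its "fn" and its "kwargs". step_arm: Moves the arm, as the interface text tells. Its arguments: {"type":"object","properties":{"deltas":{"type":"array","items":{"type":"array","items":{"type":"number"}}},"squeeze":{"type":"number"}},"required":["deltas"]}

```bash
mkdir -p pics; ls; python3 - <<'E'
from plant import r
import cv2,json
for n in("side","top"):
    im=r.capture(n); cv2.imwrite(f"pics/{n}0.png",im[:,:,::-1])
    print(r.camera_info(n))
print(r.get_state())
E
```

```text
pics
{'vertical_fov': 51.56212917942796, 'cx': 311.0088418897034, 'cy': 199.52009659337858, 'view': array([[-0.94987481, -0.31208569,  0.01844912,  0.61590636],
       [-0.22583104,  0.64414516, -0.73080596,  0.15035926],
       [ 0.21619017, -0.69834056, -0.6823359 ,  1.03387441],
       [ 0.        ,  0.        ,  0.        ,  1.        ]])}
{'vertical_fov': 45.871941684441154, 'cx': 320.6187611787881, 'cy': 200.13537471366269, 'view': array([[ 0.01618703, -0.99985962, -0.00432598,  0.04621522],
       [-0.99782156, -0.015877  , -0.06403173,  0.60602886],
       [ 0.06395406,  0.00535303, -0.99793849,  1.08054046],
       [ 0.        ,  0.        ,  0.        ,  1.        ]])}
{'time_s': 0.1, 'joints': array([ 8.58365622e+01,  2.05861737e+01,  6.39029329e-01, -1.66677062e-02,
       -7.01357431e+01, -1.65074046e+01]), 'qd': array([-0.0750006 ,  0.01361952,  0.12178457,  0.05747584,  0.04699535,
        0.05417573]), 'joint_torque': array([-2.03679003e-03, -5.84160805e+01,  2.93752563e+01,  7.01555505e+00,
        1.01738196e-02, -5.52959568e-05]), 'tcp_pos': array([0.23814614, 0.63112941, 0.22573285]), 'eef_rot': array([-1.79991470e+02, -8.39236162e-02, -1.10676524e+02]), 'contact_force': array([-1.11389985, -0.38600645, -0.10130845]), 'moment': array([ 0.03057491, -0.03975963, -0.01198829]), 'gripper_width': 0.08769003715972877}
```

View pics/side0.png

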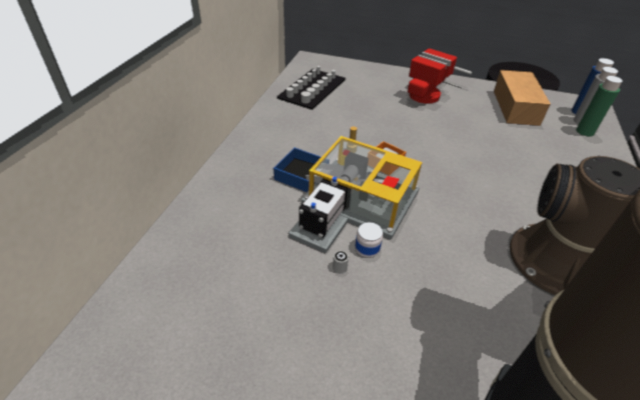

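View pics/top0.png

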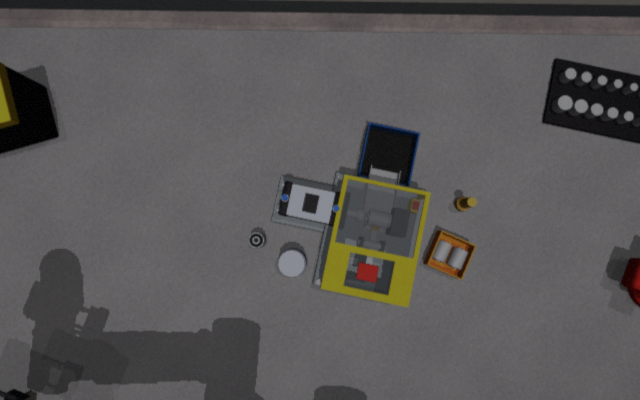

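The top view shows the window around (369,273) with the red pad at (368,272). The cylinder is to the left, the tin at (291,263), the tub at (450,254) and the tray at (390,152). Next I measure these.

```bash
cat > h.py <<'E'
import numpy as np,cv2
from plant import r
def ray(n,uv):
    c=r.camera_info(n);f=200/np.tan(np.radians(c['vertical_fov']/2))
    V=c['view'];R=V[:3,:3];o=-R.T@V[:3,3]
    d=R.T@np.array([(uv[0]-c['cx'])/f,(uv[1]-c['cy'])/f,1]);return o,d
def onz(n,uv,z):
    o,d=ray(n,uv);return o+d*(z-o[2])/d[2]
def proj(n,p):
    c=r.camera_info(n);f=200/np.tan(np.radians(c['vertical_fov']/2))
    q=c['view'][:3,:3]@p+c['view'][:3,3];return np.array([c['cx']+f*q[0]/q[2],c['cy']+f*q[1]/q[2]])
def tri(u1,u2):
    o1,d1=ray('top',u1);o2,d2=ray('side',u2)
    s=np.linalg.lstsq(np.c_[d1,-d2],o2-o1,rcond=None)[0];a=o1+s[0]*d1;b=o2+s[1]*d2
    return (a+b)/2,np.linalg.norm(a-b)
E
python3 - <<'E'
from h import *
for n in('top','side'):
    im=cv2.imread(f'pics/{n}0.png');h=cv2.cvtColor(im,cv2.COLOR_BGR2HSV)
    Y=cv2.inRange(h,(22,130,80),(35,255,255));Y[:, :250]=0;Y[:,440:]=0
    Rm=cv2.inRange(h,(0,170,90),(5,255,255))|cv2.inRange(h,(175,170,90),(180,255,255))
    for nm,m in(('Y',Y),('R',Rm)):
        cs,hi=cv2.findContours(m,cv2.RETR_CCOMP,cv2.CHAIN_APPROX_NONE)
        for c,hh in zip(cs,hi[0]):
            a=cv2.contourArea(c)
            if a>60:
                M=cv2.moments(c);rc=cv2.minAreaRect(c)
                print(n,nm,'hole' if hh[3]>=0 else 'out',a,np.round([M['m10']/a,M['m01']/a],1),np.round(cv2.boxPoints(rc),1).tolist(), 
                  cv2.approxPolyDP(c,3,True)[:,0].tolist())
    x0,y0,x1,y1=(260,110,490,320) if n=='top' else (260,120,440,280)
    cv2.imwrite(f'pics/{n}z.png',cv2.resize(im[y0:y1,x0:x1],None,fx=3.4 if n=='side' else 2.8,fy=3.4 if n=='side' else 2.8,interpolation=cv2.INTER_CUBIC))
E
```

```text
top Y out 10184.5 [375.4 240.4] [[319.79998779296875, 288.5], [343.70001220703125, 173.6999969482422], [431.6000061035156, 191.89999389648438], [407.6000061035156, 306.79998779296875]] [[344, 175], [321, 288], [407, 306], [429, 193]]
top Y hole 1631.0 [368.6 273.1] [[341.79998779296875, 286.20001220703125], [348.8999938964844, 250.39999389648438], [395.5, 259.70001220703125], [388.29998779296875, 295.5]] [[350, 251], [395, 262], [387, 295], [343, 285]]
top Y hole 5267.0 [379.9 218.3] [[333.29998779296875, 242.8000030517578], [347.0, 177.3000030517578], [426.70001220703125, 193.89999389648438], [413.1000061035156, 259.3999938964844]] [[348, 178], [425, 196], [411, 259], [334, 241]]
top R out 278.5 [366.8 272.1] [[355.6000061035156, 277.8999938964844], [358.79998779296875, 262.20001220703125], [378.3999938964844, 266.1000061035156], [375.20001220703125, 281.79998779296875]] [[359, 263], [356, 277], [375, 281], [377, 267]]
side Y out 2055.5 [383.7 174.5] [[308.20001220703125, 171.3000030517578], [324.5, 126.5], [422.0, 162.10000610351562], [405.6000061035156, 206.89999389648438]] [[309,
[... 753 characters left out ...]
2], [436, 100]]
side R out 175.5 [420.2  84.5] [[408.70001220703125, 82.9000015258789], [418.29998779296875, 72.30000305175781], [431.79998779296875, 84.5999984741211], [422.20001220703125, 95.19999694824219]] [[414, 77], [410, 84], [419, 88], [422, 95], [429, 82]]
side R out 249.5 [430.8  66. ] [[411.0, 60.099998474121094], [424.29998779296875, 46.099998474121094], [450.3999938964844, 71.0999984741211], [437.1000061035156, 85.0999984741211]] [[412, 59], [438, 70], [436, 84], [441, 81], [444, 65], [417, 56]]
side R out 133.0 [443.7  57.1] [[421.0, 65.0], [427.0, 47.0], [456.3999938964844, 56.79999923706055], [450.3999938964844, 74.80000305175781]] [[426, 50], [451, 59], [451, 73], [456, 57]]
```

View pics/topz.png

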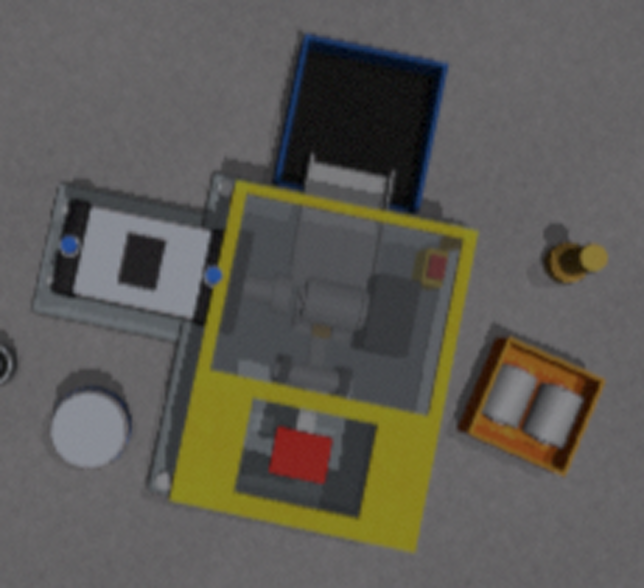

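View pics/sidez.png

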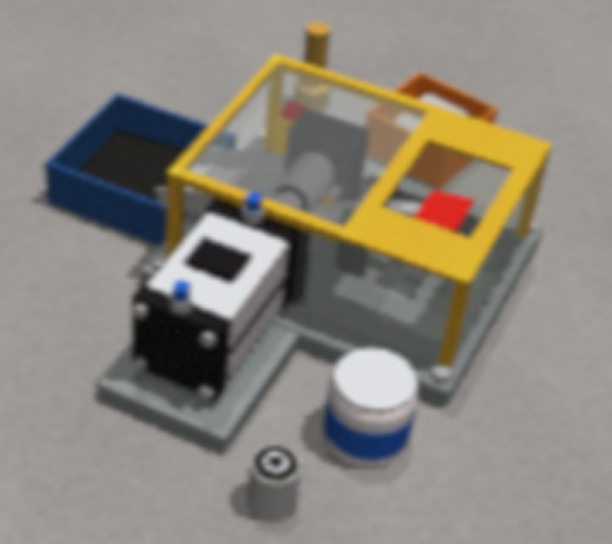

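```bash
python3 - <<'E'
from h import *
s=lambda a:np.array(a,float)
# outer corners, window-side order: rearL, frontL, frontR, rearR
top=s([[344,175],[321,288],[407,306],[429,193]])
P=np.array([onz('top',u,.115) for u in top]);print(P.round(4))
ctr=P.mean(0);ex=(P[0]-P[1]+P[3]-P[2])/2;print('ctr',ctr,'len',np.linalg.norm(ex),'w',np.linalg.norm((P[0]-P[3]+P[1]-P[2])/2),'yaw',np.degrees(np.arctan2(ex[1],ex[0])))
ey=(P[0]-P[3]+P[1]-P[2])/2;print('yaw from ey',np.degrees(np.arctan2(-ey[0],ey[1])))
w=onz('top',(368.6,273.1),.114);print('win top',w)
print('win side',onz('side',(391.3,175.3),.114),onz('side',np.mean([[385,161],[410,169],[398,189],[372,180]],axis=0),.114))
print('win tri',tri((368.6,273.1),(391.3,175.3)))
print('pad top',onz('top',(366.8,272.1),.094),'side',onz('side',(390.5,181.3),.094),tri((366.8,272.1),(390.5,181.3)))
u=ex/np.linalg.norm(ex)
yw=np.arctan2(ex[1],ex[0]);c=np.array([np.cos(yw),np.sin(yw)])
hc=ctr[:2]  # hood centre at x=-48.5 in guard
print('win from hood',hc+c*(-.120+.0485))
E
```

```text
[[ 0.6536  0.0065  0.115 ]
 [ 0.4142  0.0516  0.115 ]
 [ 0.3799 -0.129   0.115 ]
 [ 0.6179 -0.1746  0.115 ]]
ctr [ 0.51642039 -0.06137715  0.115     ] len 0.24295929063679803 w 0.18418459148711322 yaw -10.77202232055386
yaw from ey -10.942520091252618
win top [ 0.44684571 -0.0480716   0.114     ]
win side [ 0.44452364 -0.04675269  0.114     ] [ 0.44504897 -0.04895919  0.114     ]
win tri (array([ 0.44566374, -0.04837291,  0.11248686]), np.float64(0.0021101247118144382))
pad top [ 0.44715824 -0.04614314  0.094     ] side [ 0.44353815 -0.0462801   0.094     ] (array([ 0.44533021, -0.04644946,  0.09348767]), np.float64(0.0035882358003407784))
win from hood [ 0.44618032 -0.04801369]
```

Window centre is about (0.446, -0.048) and the pad about (0.4455, -0.0465). Press yaw is -10.85°, so I want a tool yaw of about -100.85° to put the jaw axis along press y. I'll travel high with the fingers shut.

>>> {"fn": "step_arm", "kwargs": {"deltas": [[0, 0, 0, 15, -25, 0, -1], [0, 0, 0, 25, -38, 0, -1], [0, 0, 0, 25, -38, 0, -1], [0, 0, 0, 25, -38, 0, -1], [0, 0, 0, 30, -35, 0, -1], [0, 0, 0, 36, -28, 0, -1], [0, 0, 0, 36, -28, 0, -1]], "squeeze": 10}}

```text
time_s: 0.8
tcp_pos: [0.3876, 0.3646, 0.2211]
eef_rot: [-180.0, -0.5, -110.3]
contact_force: [0.3, 0.8, 0.6]
gripper_width: 0.0375
```

>>> {"fn": "step_arm", "kwargs": {"deltas": [[0, 0, 0, 42, -23, 0, -1], [0, 0, 0, 42, -23, 0, -1], [0, 0, 0, 42, -23, 0, -1], [0, 0, 0, 42, -23, 0, -1], [0, 0, 0, 42, -23, 0, -1], [0, 0, 0, 42, -23, 0, -1], [0, 0, 0, 40, -22, 0, -1], [0, 0, 0, 30, -15, 0, -1], [0, 0, 0, 0, 0, 0, -1]]}}

```text
time_s: 1.7
tcp_pos: [0.4378, -0.0178, 0.2233]
eef_rot: [180.0, -0.6, -110.5]
contact_force: [0.5, -0.2, -0.2]
gripper_width: 0.0001
```

>>> {"fn": "step_arm", "kwargs": {"deltas": [[0, 0, -0.085, 12, -8, 0, -1], [0, 0, -0.085, 12, -8, 0, -1], [0, 0, 0, 0, 0, 0, -1], [0, 0, 0, 0, 0, 0, -1]]}}

```text
time_s: 2.1
tcp_pos: [0.4448, -0.0469, 0.2229]
eef_rot: [179.8, -0.6, -100.7]
contact_force: [-1.0, 0.5, -0.4]
gripper_width: 0.0006
```

```bash
cat > look.py <<'E'
from h import *
import sys
tag=sys.argv[1]
for n,(x0,y0,x1,y1) in(('top',(280,180,480,330)),('side',(300,90,460,230))):
    im=r.capture(n)[:,:,::-1].copy();cv2.imwrite(f'pics/{n}{tag}_full.png',im)
    cv2.imwrite(f'pics/{n}{tag}.png',cv2.resize(im[y0:y1,x0:x1],None,fx=4,fy=4,interpolation=cv2.INTER_CUBIC))
    print(n,'tcp proj',proj(n,r.get_state()['tcp_pos']))
s=r.get_state();yw=np.radians(-10.85);d=np.array([.446,-.047])-s['tcp_pos'][:2]
R=cv2.Rodrigues(np.array([0,0,0.]))[0]
y=np.radians(s['eef_rot'][2]);print(s['tcp_pos'],s['eef_rot'],s['contact_force'],'tool dx,dy mm',1e3*d@[np.cos(y),np.sin(y)],1e3*d@[np.sin(y),-np.cos(y)])
E
python3 look.py a
```

```text
top tcp proj [373.50976888 279.42948483]
side tcp proj [397.91046441 140.90712639]
[ 0.44479084 -0.04658948  0.22294984] [ 179.82194844   -0.55986022 -100.63566401] [ 0.0643322   0.52213107 -0.48820023] tool dx,dy mm 0.1803026612429573 -1.2641498225776804
```

View pics/sidea.png

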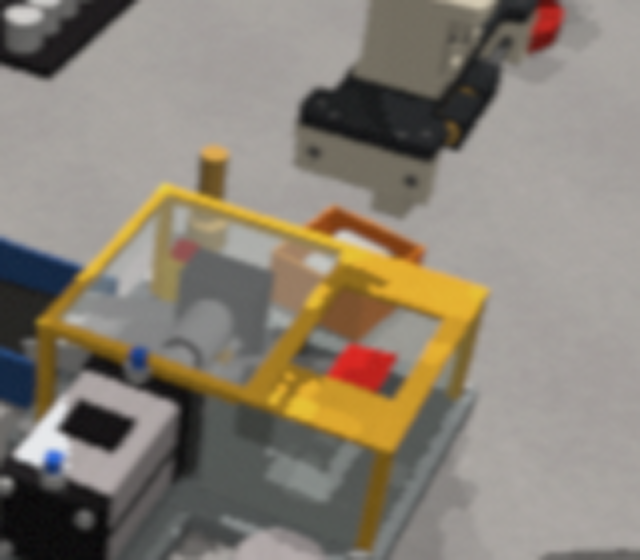

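View pics/topa.png

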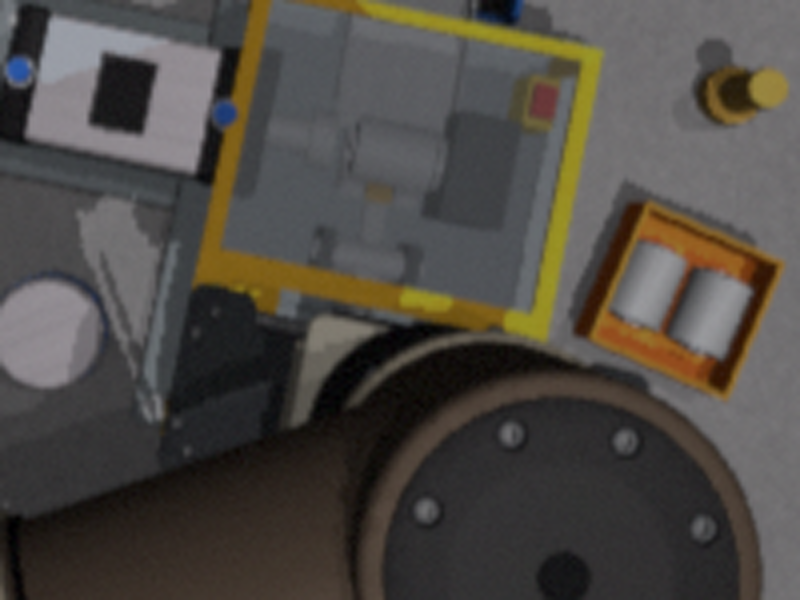

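In the side view the shut fingertips are at about full-image (399,143), which agrees with the projected TCP (398,141). They are over the window, so I descend to just above the guard and recheck.

>>> {"fn": "step_arm", "kwargs": {"deltas": [[0, 0, 0, 0, -1, 20, -1], [0, 0, 0, 0, 0, 20, -1], [0, 0, 0, 0, 0, 20, -1], [0, 0, 0, 0, 0, 20, -1], [0, 0, 0, 0, 0, 8, -1], [0, 0, 0, 0, 0, 0, -1], [0, 0, 0, 0, 0, 0, -1]]}}

```text
time_s: 2.9
tcp_pos: [0.4465, -0.0428, 0.134]
eef_rot: [-180.0, -0.5, -100.7]
contact_force: [-0.3, 0.7, 0.6]
gripper_width: 0.0004
```

```bash
python3 look.py b
```

```text
top tcp proj [367.00809195 274.02492492]
side tcp proj [391.35092356 169.95717369]
[ 0.44678699 -0.04288352  0.13429592] [-179.91684598   -0.43041481 -100.67143218] [0.81587128 0.18955807 1.14211304] tool dx,dy mm 4.191021956871239 0.011103763682615952
```

View pics/sideb.png

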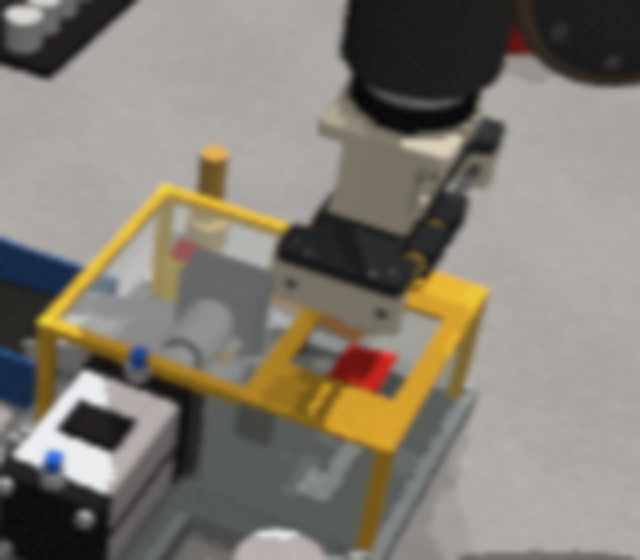

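```bash
python3 - <<'E'
from h import *
s=r.get_state();t=s['tcp_pos'];y=np.radians(s['eef_rot'][2]);ux=np.array([np.cos(y),np.sin(y),0]);uy=np.array([np.sin(y),-np.cos(y),0])
im=cv2.imread('pics/sideb_full.png')
im=cv2.resize(im[90:230,300:460],None,fx=5,fy=5,interpolation=cv2.INTER_CUBIC)
def pt(p,c):
    q=(proj('side',p)-[300,90]+.5)*5;cv2.circle(im,tuple(int(v) for v in q),3,c,-1)
for a in(-.0965,.0965):
  for b in(-.039,.039): pt(t+a*ux+b*uy+[0,0,.066],(255,0,255))
for a in(-.021,.021):
  for b in(-.011,.011): pt(t+a*ux+b*uy,(0,255,0))
for a in(-.048,.048):
  for b in(-.036,.036): pt(np.array([.446,-.048,.115])+a*ux+b*uy,(255,255,0))
cv2.imwrite('pics/ov.png',im)
E
```

```text
(no output)
```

View pics/ov.png

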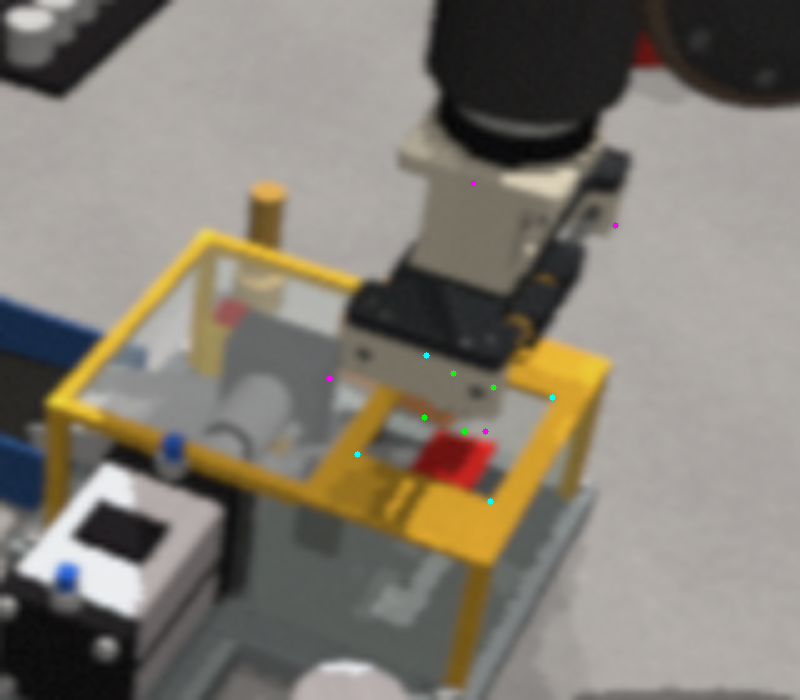

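The overlay fits: the body edges and window agree with the picture, and the fingertips are hidden behind the near end of the body. I correct +4 mm in tool x and go down to just above the pad.

>>> {"fn": "step_arm", "kwargs": {"deltas": [[0, 0, 0, 4, 0, 4, -1], [0, 0, 0, 1, 0, 8, -1], [0, 0, 0, 0, 0, 8, -1], [0, 0, 0, 0, 0, 8, -1], [0, 0, 0, 0, 0, 4, -1], [0, 0, 0, 0, 0, 0, -1]]}}

```text
time_s: 3.6
tcp_pos: [0.4466, -0.0485, 0.1009]
eef_rot: [-179.8, -0.4, -100.7]
contact_force: [-1.1, 0.1, 0.4]
gripper_width: 0.0002
```

>>> {"fn": "step_arm", "kwargs": {"deltas": [[0, 0, 0, -1, 0, 6, -1], [0, 0, 0, 0, 0, 6, -1], [0, 0, 0, 0, 1, 6, -1], [0, 0, 0, 0, 1, 5, -1]]}}

```text
time_s: 4.0
tcp_pos: [0.4447, -0.0471, 0.0775]
eef_rot: [-179.8, -0.4, -100.7]
contact_force: [-3.5, 0.5, 10.3]
gripper_width: 0.0002
```

>>> {"fn": "step_arm", "kwargs": {"deltas": [[0, 0, 0, 0, 0, 3, -1], [0, 0, 0, 0, 0, 1, -1]]}}

```text
time_s: 4.2
tcp_pos: [0.4448, -0.0472, 0.0762]
eef_rot: [-179.8, -0.4, -100.6]
contact_force: [-12.3, 4.0, 30.2]
gripper_width: 0.0004
```

```bash
python3 look.py c; python3 -c "
import cv2
cv2.imwrite('pics/tc.png',cv2.resize(cv2.imread('pics/topc_full.png')[110:250,320:480],None,fx=4,fy=4))"
```

```text
top tcp proj [366.49406957 272.48398084]
side tcp proj [389.10519938 186.05208156]
[ 0.44478402 -0.04715052  0.07618579] [-179.75372171   -0.43074733 -100.56813872] [-12.99650459   3.54123708  28.24753521] tool dx,dy mm -0.37098609467767957 -1.167749513839177
```

View pics/tc.png

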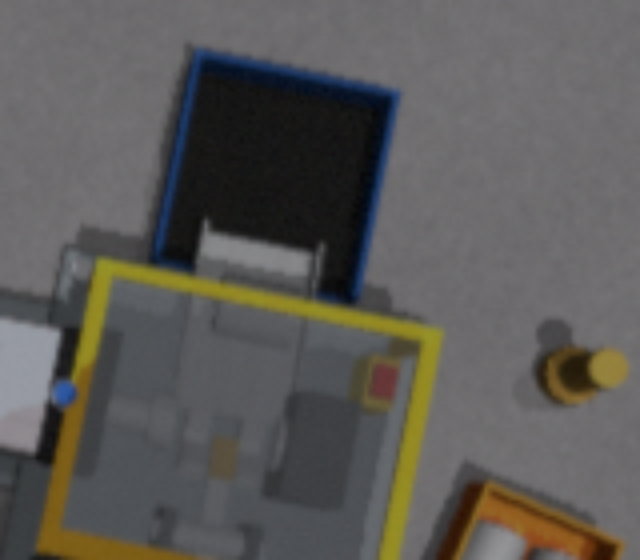

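View pics/sidec_full.png

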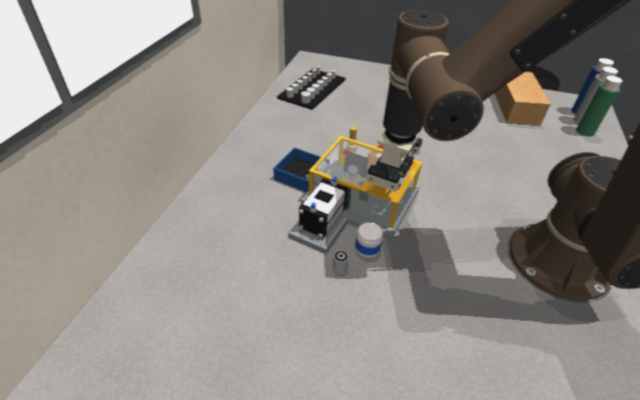

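The nest is now empty and the bush is rolling down the chute at crop (255,310). The lever is on its stop at 28 N, so I lift straight out.

>>> {"fn": "step_arm", "kwargs": {"deltas": [[0, 0, 0, 0, 0, -5, -1], [0, 0, 0, 0, 0, -8, -1], [0, 0, 0, 0, 0, -8, -1], [0, 0, 0, 0, 0, -10, -1], [0, 0, 0, 0, 0, -12, -1]]}}

```text
time_s: 4.8
tcp_pos: [0.4456, -0.0465, 0.1213]
eef_rot: [-179.6, -0.4, -100.5]
contact_force: [0.6, -0.1, 0.4]
gripper_width: 0.0007
```

>>> {"fn": "step_arm", "kwargs": {"deltas": [[0, 0, 0, 0, 0, -20, -1], [0, 0, 0, 0, 0, -30, -1], [0, 0, 0, 0, 0, -30, -1], [0, 0, 0, -20, -5, -20, -1], [0, 0, 0, -40, 0, 0, -1], [0, 0, 0, -40, 0, 0, -1], [0, 0, 0, -40, 0, 0, -1], [0, 0, 0, -40, 0, 0, -1], [0, 0, 0, -30, 0, 0, -1], [0, 0, 0, 0, 0, 0, -1]]}}

```text
time_s: 5.8
tcp_pos: [0.4858, 0.167, 0.227]
eef_rot: [-179.9, -0.3, -100.8]
contact_force: [-0.4, -0.3, -0.6]
gripper_width: 0.0002
```

```bash
python3 look.py d; python3 -c "
import cv2
cv2.imwrite('pics/td.png',cv2.resize(cv2.imread('pics/topd_full.png')[110:310,240:490],None,fx=2.9,fy=2.9))
cv2.imwrite('pics/sd.png',cv2.resize(cv2.imread('pics/sided_full.png')[120:280,260:440],None,fx=3.4,fy=3.4))"
```

```text
top tcp proj [260.56180532 255.93724756]
side tcp proj [362.44113563 190.4390039 ]
[0.48511752 0.164555   0.22695465] [-179.91822163   -0.34316342 -100.8391078 ] [-0.00270522 -0.44932994  0.32141399] tool dx,dy mm 215.13678931089396 -1.363655125433158
```

View pics/td.png

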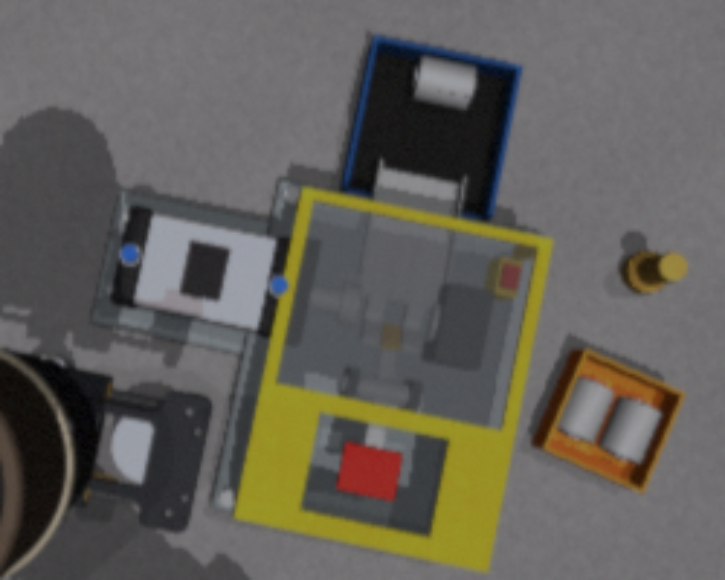

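View pics/sd.png

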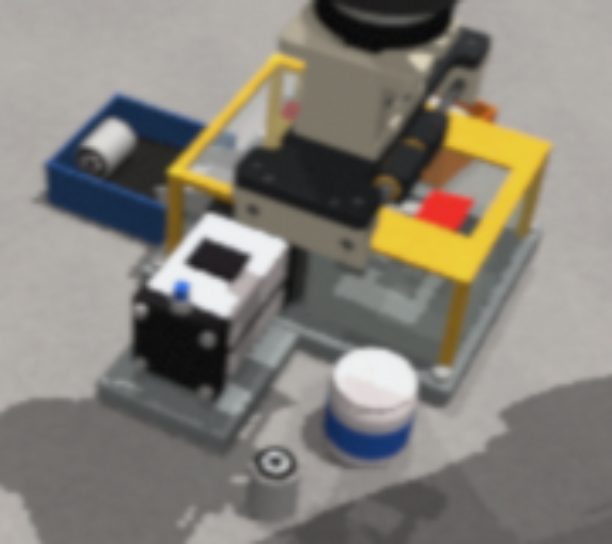

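The bush lies in the tray against the far wall at top crop (445,83), full image about (393,139). The red pad is back up. I wait briefly and check that it is at rest and where.

>>> {"fn": "step_arm", "kwargs": {"deltas": [[0, 0, 0, 0, 0, 0, -1], [0, 0, 0, 0, 0, 0, -1], [0, 0, 0, 0, 0, 0, -1], [0, 0, 0, 0, 0, 0, -1], [0, 0, 0, 0, 0, 0, -1], [0, 0, 0, 0, 0, 0, -1], [0, 0, 0, 0, 0, 0, -1], [0, 0, 0, 0, 0, 0, -1]]}}

```text
time_s: 6.7
tcp_pos: [0.4841, 0.1604, 0.2276]
eef_rot: [-179.9, -0.3, -101.1]
contact_force: [0.4, -0.0, -0.5]
gripper_width: 0.0004
```

```bash
python3 look.py e; python3 - <<'E'
from h import *
def red(f,n):
    im=cv2.imread(f);h=cv2.cvtColor(im,cv2.COLOR_BGR2HSV);m=cv2.inRange(h,(0,170,90),(5,255,255))|cv2.inRange(h,(175,170,90),(180,255,255))
    b=(340,250,400,300) if n=='top' else (375,165,405,195)
    k=np.zeros_like(m);k[b[1]:b[3],b[0]:b[2]]=m[b[1]:b[3],b[0]:b[2]];M=cv2.moments(k,True);return M['m10']/M['m00'],M['m01']/M['m00'],M['m00']
print('red',red('pics/top0.png','top'),red('pics/tope_full.png','top'),'side',red('pics/side0.png','side'),red('pics/sidee_full.png','side'))
yw=np.radians(-10.85);c,s=np.cos(yw),np.sin(yw);w=np.array([.446,-.048])
nest=w+.120*np.array([c,s]);tray=nest+.155*np.array([c,s])
print('nest',nest,'tray',tray, 'tray px',proj('top',np.r_[tray,.011]))
for t in 'de':
    g=cv2.imread(f'pics/top{t}_full.png',0);k=np.zeros_like(g);k[124:150,375:412]=(g[124:150,375:412]>110)*255
    M=cv2.moments(k,True);u=(M['m10']/M['m00'],M['m01']/M['m00'])
    p=onz('top',u,.011+.025)[:2]-tray;print(t,u,'tray frame mm',1e3*(p@[c,s]),1e3*(p@[-s,c]))
# all-scene change away from robot
a=cv2.imread('pics/top0.png',0);b=cv2.imread('pics/tope_full.png',0)
for nm,(x0,y0,x1,y1) in dict(tub=(424,226,478,282),drift=(450,190,482,216)).items(): print(nm,cv2.phaseCorrelate(np.float32(a[y0:y1,x0:x1]),np.float32(b[y0:y1,x0:x1])))
a=cv2.imread('pics/side0.png',0);b=cv2.imread('pics/sidee_full.png',0)
for nm,(x0,y0,x1,y1) in dict(tin=(350,218,388,260),spare=(328,246,354,276)).items(): print(nm,cv2.phaseCorrelate(np.float32(a[y0:y1,x0:x1]),np.float32(b[y0:y1,x0:x1])))
E
```

```text
top tcp proj [263.31080364 256.66406105]
side tcp proj [363.38682574 189.12055981]
[0.48408441 0.16046898 0.22753531] [-179.94887009   -0.33456265 -101.09444468] [-0.06228765  1.17264061  0.05042771] tool dx,dy mm 210.92012090670215 -2.5499350737587236
red (366.8397435897436, 272.1378205128205, 312.0) (366.8084415584416, 272.16883116883116, 308.0) side (390.4672897196262, 181.3551401869159, 107.0) (390.5188679245283, 181.33018867924528, 106.0)
nest [ 0.5638548  -0.07058861] tray [ 0.71608392 -0.09976557] tray px [387.39645768 154.51101693]
d (395.7706766917293, 134.89097744360902) tray frame mm 44.12436654735434 -7.457688126994804
e (395.7230769230769, 135.0) tray frame mm 43.85208648602739 -7.3994994873320765
tub ((-0.068581413429456, 0.046254186176113876), 1.0158379248630853)
drift ((-0.06241484636607453, 0.5581939320182023), 0.9755824119956406)
tin ((0.016646363173983048, 0.5490282016478361), 0.9844319332970514)
spare ((0.6382290935346031, 0.02040653026816308), 0.5134924959253382)
```

```bash
python3 -c "
from plant import r
print(r.close_job())"
```

```text
the job is handed in; nothing more can be done
None
```

I pressed the kick-out lever down through the guard window with the shut fingertips, the bush was thrown into the blue tray, and I handed the job in at about 6.8 s. `close_job` gives no verdict.

- **Press:** the fingertips reached a height of 76 mm, about 18 mm below the rest height of the pad. The force rose to about 30 N, so the lever was on its stop. A picture taken then showed the nest empty and the bush on the chute.
- **Bush:** it lies at rest against the far wall of the tray, at about x +44 mm and y -7 mm from the middle of the floor. The limit is 55 mm, and two pictures 0.85 s apart agree to 0.3 mm. I did not measure its height; I assumed a height for the position calculation.
- **Lever:** the red pad is back within 0.1 px of its starting place in both views.
- **Guard and bush contact:** moving down to the pad and back out, the force reading showed only its usual noise of about 1 N. That cannot resolve the 0.3 N contact limit. By my window and pad measurements the fingers had more than 20 mm of clearance to the edges of the opening.
- **Loose things:** the tub, drift, tin and spare bush moved by less than 1 px in the images, about 2 mm or less. The spare bush check matched poorly (0.51), probably because the arm's shadow had changed around it. It looked unmoved in the picture.
- **Hand:** it ended clear of everything at 0.23 m height, over the bench to the left.

The two cameras disagreed by 2 to 4 mm on the window and pad position, which was well within the clearance.

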